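Fit the missing circlip

TASK

Only one of the two idler wheels has its retaining ring in the axle groove: take the circlip pliers by the handles, squeeze them fully to spread the ring on their tips, bring it level over the end of the bare axle and slide it down, still spread and without forcing it, until it is level with the groove. Finish holding it there, pliers squeezed and ring spread around the groove, clear of the wheel. Leave the axle that has its ring and everything else on the desk alone.

Things in the scene. Friction and masses are not known exactly. Their poses are not given: they have to be found in the camera images.
- pliers: Circlip pliers lying flat on the desk, dark steel, two black handles, 200 mm long, about 0.19 kg. Origin under the pivot; x along the pliers from handles to tips, y across, z up. A spring holds the handles open: about 3 N each starts them moving, 10 N holds them against their stop, past which they cannot close. Grip with 25 to 40 N, near pliers_grip, which is close to their balance point.
- pliers_grip (a point): Where to grasp the pliers: midway between the handles, 50 mm behind the pivot, half-way up the 18 mm tall handles (9 mm above the desk as they lie). Axes as the pliers. The handles run from 75 mm behind this point to 25 mm ahead; here they measure 51 mm over the outer faces released, 40 mm fully squeezed (then parallel). The ring's centre is 110 mm ahead.
- ring_center (a point): Centre of the steel ring carried flat below the pliers' tips, half-way up its 4 mm thickness, 2 mm above the undersides of pliers and handles. Axes as the pliers. Flat open ring 5 mm wide: bore 21 mm released, about 29 mm clear when spread. Its gap and two lugs face the handles. Nothing lies over the bore. The pliers reach 19 mm above the ring's underside.
- pliers_squeeze (a joint): Squeeze of the pliers: 0 released (ring shut), 0.11 rad fully squeezed (ring fully spread; a strong grip strains it to 0.12).
- stub_1: One of two identical idler wheels fixed to the desk: grey base plate 74 x 74 x 10 mm, grey wheel 52 mm in diameter with its hub face 40 mm above the desk, upright steel axle stub 24 mm in diameter, its end 62 mm above the desk with a 2.5 mm chamfer. Origin on the axle's axis at the desk, z up. Which wheel already has its ring changes from start to start.
- stub_2: The other, identical idler wheel; origin alike.
- stub_1_groove (a point): Centre of stub_1's ring groove, on the axle's axis, 45 mm above the desk: 17 mm below the axle's end and 5 mm above the hub face. The groove is 6 mm tall (42 to 48 mm above the desk) and 20 mm in diameter. z up.
- stub_2_groove (a point): The same point of stub_2.
- fitted_ring: The steel ring, 31 mm in outer diameter, 4 mm thick, that already sits in the groove of one of the axles; origin at its centre, which coincides with the groove point of the axle that is already done. Fixed.
- long_nose: Bystander: long nose pliers with plain tips and no ring, 147 mm long, lying flat; origin under the middle.
- screw_dish: Bystander: small steel dish with screws, 67 mm across, 13 mm tall; origin under its centre.
- marker_pen: Bystander: marker, 127 mm long, 10 mm thick, lying; origin under its middle.
- braid_spool: Bystander: flat spool, 51 mm across, 10 mm tall; origin under its middle.
- flux_jar: Bystander: small jar with lid, 41 mm across, 50 mm tall; origin under its centre.
- side_cutters: Bystander: side cutters, 124 mm long, 14 mm thick, lying flat; origin under the middle.
Things that resemble listed ones, but are neither listed nor needed, are in the scene too. What is shaped like the stub_1 but yellow is not meant.

How it is judged:
On the way, in this order (a step that is already met when the one before it is completed fails the run):
1. the pliers are lifted off the desk (height (world z) of pliers_grip above 0.04 m), for 0.1 s.
2. the ring is held spread over the end of the bare axle, above it (((horizontal distance between fitted_ring and stub_1_groove above 0.05 m and horizontal distance between ring_center and stub_1_groove below 0.008 m and z of ring_center in the frame of stub_1_groove above 0.018 m and value of joint pliers_squeeze above 0.085 rad) or (horizontal distance between fitted_ring and stub_2_groove above 0.05 m and horizontal distance between ring_center and stub_2_groove below 0.008 m and z of ring_center in the frame of stub_2_groove above 0.018 m and value of joint pliers_squeeze above 0.085 rad))), for 0.05 s.
At the end, for the whole second after the job is handed in: Fingers grip the still, level pliers (over 5 N; 20 mm/s; 0.14 rad), squeezed beyond 0.085 rad; the ring's centre is within 5 mm of the axis of the axle that was bare and within 3.5 mm of its groove's height, with under 4 N between pliers or ring and that axle or wheel (value of joint pliers_squeeze above 0.085 rad and contact force between the fingers and pliers above 5 N and angle between ring_center's own z axis and vertical below 0.14 rad and linear speed of pliers below 0.02 m/s and ((horizontal distance between fitted_ring and stub_1_groove above 0.05 m and horizontal distance between ring_center and stub_1_groove below 0.005 m and z of ring_center in the frame of stub_1_groove between -0.0035 and 0.0035 m and contact force between pliers and stub_1 below 4 N) or (horizontal distance between fitted_ring and stub_2_groove above 0.05 m and horizontal distance between ring_center and stub_2_groove below 0.005 m and z of ring_center in the frame of stub_2_groove between -0.0035 and 0.0035 m and contact force between pliers and stub_2 below 4 N))); the arm keeps its last pose, push and grip.
It fails at once if the ring or pliers are forced against an axle or wheel (over 25 N) (contact force between pliers and stub_1 above 25 N or contact force between pliers and stub_2 above 25 N).
It fails at once if the ring is allowed to close while it is on the axle ((horizontal distance between ring_center and stub_1_groove below 0.006 m and z of ring_center in the frame of stub_1_groove below 0.012 m and value of joint pliers_squeeze below 0.055 rad) or (horizontal distance between ring_center and stub_2_groove below 0.006 m and z of ring_center in the frame of stub_2_groove below 0.012 m and value of joint pliers_squeeze below 0.055 rad)).
It fails at once if the ring is put over the axle that already has one, or the pliers hit its ring ((horizontal distance between ring_center and fitted_ring below 0.008 m and z of ring_center in the frame of fitted_ring below 0.012 m) or contact force between pliers and fitted_ring above 5 N).
It fails at once if a bystander is moved more than 20 mm (distance of any of long_nose, screw_dish, marker_pen, braid_spool, flux_jar, side_cutters from where it was at the start of the episode above 0.02 m).
It also fails if it takes over 48 s, if anything falls off the work surface, if the arm or the gripper's body presses on something with over 40 N, if the wrist force passes 120 N, or if a joint passes its speed limit or range.

ROBOT

A 7-joint arm with a two-finger parallel gripper is mounted at the origin on a cart in front of the work surface, level with it; the furniture and walls round the work are solid. World frame = base frame: x ahead of the robot, y to its left, z up, the work surface at z = 0. Lengths are in m, angles in rad, forces in N, time in s.
With the tool pointing down it reaches from about 0.4 to 0.85 m from the base axis. Payload 10.4 kg.
Tool frame: the origin (TCP) lies on the centre line of the jaws, within the pads' length; the fingertips stand 11 mm ahead of it and the grasp point (between the pads) lies 8 mm behind it; z points along the fingers, y is the line along which they close (so a half turn about z gives the same grasp; the last joint's range is limited). The gripper opens to 87 mm and grips with 3 to 60 N. Pads are 19 mm wide; open, the fingers measure 117 mm over their backs; the gripper's body (75 mm by 190 mm) begins 51 mm behind the grasp point.
Start: joints at [-1.318, 0.332, -0.065, 1.46, 0.022, 1.35, -0.088], TCP at [0.17, 0.601, 0.234] pointing down, gripper open.
Joint ranges: [-2.6, 2.6], [-0.5, 2.12], [-1.47, 1.34], [0.16, 2.42], [-1.27, 4.41], [0.06, 2.06], [-2.6, 2.6]. Speed limits (rad/s): [2.22, 2.22, 2.79, 2.79, 3.14, 3.14, 3.14].

INTERFACE

Orientations are given as a unit quaternion [x, y, z, w].
In Python, from bench import r gives the robot as it stands.
- The arm moves only by the shell command python3 -m pendant 'ROWS' [OPENING] [FORCE]. ROWS is JSON, a list of rows, each a list of 4 numbers: the shift along the tool's x, y, z in m, then the turn about the tool's z in rad. A call has 1 to 8 rows; each row shifts and turns the commanded pose from where the row before left it, along the tool's axes as they then stand; what a row does not reach is not made up. A row lasts 1/12 s, in which the tool goes at most 41.7 mm and 7.16 degrees, less where a joint would pass 70% of its speed; a pose out of reach is approached as far as the arm can. A call with a gripper value outside its range is refused whole. OPENING is the opening, from 0 (shut) to 1 (fully open), set as the call begins (- or left out, the last holds). The fingers move at their own pace and stop on an object; FORCE is the grip in N (left out, the last holds). Time passes only in rows, so rows that do not move let the fingers close. It gives the time, the measured TCP pose, the force, the opening and the grip force at its end, in the units of the state.
- r.read_state(): the state, without advancing time (a new reading comes with each control period).
- r.camera(name): name is "scene" or "top"; returns a dict with "img" (480x640x3 uint8, red, green, blue), "camera_matrix" (3x3 intrinsics, pixels), "xyz" and "attitude" of the camera in the world. Camera axes: x right, y down, z forward; pixel columns grow to the right and rows downward; lengths in m; the calibration is good to about 2 mm. A picture is of the moment at which its call begins. There is no depth.
- r.close_job(): hands the job in; it is judged then, once.
Trained networks look in the newest picture that a camera, given by its name, has taken for a name from the list of things; names that differ only in an ending like _2 or _b are one class to them, and where a whole thing is asked for, a point or a joint stands for the part that bears it (a point fixed in the world has none). Each returns a list of dicts, best first, with "score" (0 to 1); they miss things now and then, are a little off and sometimes report something else, mostly with a low value. They report only what shows in the picture. A call takes as long as a camera call. They do not tell look-alikes from the thing itself.
- r.outline_of(thing, camera): "mask" (480x640 bool, what is visible of it) and "bbox" ([centre column, centre row, width, height] in pixels, round what is visible of it).
The state is a dict: "time": time; "joint_positions": joint angles; "joint_vel": joint speeds; "joint_torque": joint torques, N m; "ee_pos": TCP position; "eef_rot": TCP orientation; "ft_force": force on the tool from outside, world axes, zero at the start; "torque": the same for the moment, N m; "width": finger opening in m; "grip_force": force on a finger pad.
Only numpy, scipy, OpenCV 4.12 (cv2) and the standard library are available. Lean on these libraries where they do the work, as an engineer would, in place of code of your own. Each camera call takes 0.05 s, during which the arm holds its last target. There are 200 camera calls.

## Working session

There is one attempt and no reset: what is moved stays moved. The work goes in short steps, Python scripts to look and compute and a shell command to move; the robot and the scene stay as the last step left them, time stands still between calls to the robot, and variables do not carry over. Pictures are saved under pics/ and viewed, at most 10 in all, crops included, and the job is handed in when it is done.

```bash
ls; mkdir -p pics; python3 - <<'E'
from bench import r
import cv2
for c in("top","scene"):
    d=r.camera(c); cv2.imwrite(f"pics/{c}0.png",d["img"][:,:,::-1]); print(c,d["camera_matrix"],d["xyz"],d["attitude"])
    for n in["pliers","stub_1","fitted_ring","long_nose","ring_center"]:
        try: print(n,[(round(float(o["score"]),2),[int(v) for v in o["bbox"]]) for o in r.outline_of(n,c)])
        except Exception as e: print(n,e)
s=r.read_state();print(s)
E
```

```text
pics
top [[612.29430436   0.         316.25727016]
 [  0.         612.29430436 234.91098912]
 [  0.           0.           1.        ]] [0.41193906 0.04002901 1.81223257] [ 0.71158008 -0.7020396   0.02030269 -0.01954485]
pliers [(0.79, [447, 254, 24, 64]), (0.65, [282, 269, 12, 15])]
stub_1 [(0.86, [143, 253, 29, 29]), (0.86, [190, 297, 24, 23]), (0.78, [305, 204, 27, 32]), (0.73, [447, 257, 23, 55]), (0.71, [439, 258, 5, 53]), (0.68, [237, 224, 26, 27])]
fitted_ring []
long_nose [(0.84, [353, 266, 39, 32]), (0.49, [445, 254, 23, 66])]
ring_center [(0.71, [445, 254, 29, 62])]
scene [[523.58004493   0.         308.58352611]
 [  0.         523.58004493 233.46194774]
 [  0.           0.           1.        ]] [-0.2582412   1.00262432  0.7278931 ] [-0.29970902  0.80581961 -0.48051183  0.17302495]
pliers [(0.62, [277, 311, 10, 23]), (0.56, [410, 213, 59, 22])]
stub_1 [(0.95, [275, 344, 54, 39]), (0.78, [179, 354, 45, 41]), (0.45, [294, 236, 9, 17]), (0.45, [413, 215, 54, 20])]
fitted_ring []
long_nose [(0.6, [371, 246, 15, 28])]
ring_center [(0.64, [412, 216, 59, 21])]
{'time': 0.6, 'joint_positions': array([-1.31759823,  0.33220288, -0.06467796,  1.46008929,  0.02159288,
        1.34990723, -0.08849267]), 'joint_vel': array([-9.89688840e-04,  1.75501435e-03, -5.03517736e-04,  2.02495724e-03,
        1.27118338e-03,  4.94050319e-04,  5.43456500e-05]), 'joint_torque': array([ 1.43451593e-04, -6.22775745e+01,  2.46514514e-02, -3.89972305e+01,
       -6.11291011e-02,  3.15520959e-02,  2.00894260e-05]), 'ee_pos': array([0.17019606, 0.60140447, 0.23357879]), 'eef_rot': array([ 1.37468375e-01,  9.90506155e-01,  4.41746761e-05, -3.55520943e-06]), 'ft_force': array([ 0.06356104, -0.25544266, -1.03772665]), 'torque': array([ 0.02923576, -0.01626548, -0.02407316]), 'grip_force': 0.0, 'width': 0.08730148406036835}
```

```bash
python3 - <<'E'
import cv2
a=cv2.imread("pics/top0.png")[150:360,100:500]
cv2.imwrite("pics/top1.png",cv2.resize(a,(800,420),interpolation=cv2.INTER_CUBIC))
a=cv2.imread("pics/scene0.png")[170:420,120:480]
cv2.imwrite("pics/scene1.png",cv2.resize(a,(792,550),interpolation=cv2.INTER_CUBIC))
E
```

```text
(no output)
```

View pics/top1.png

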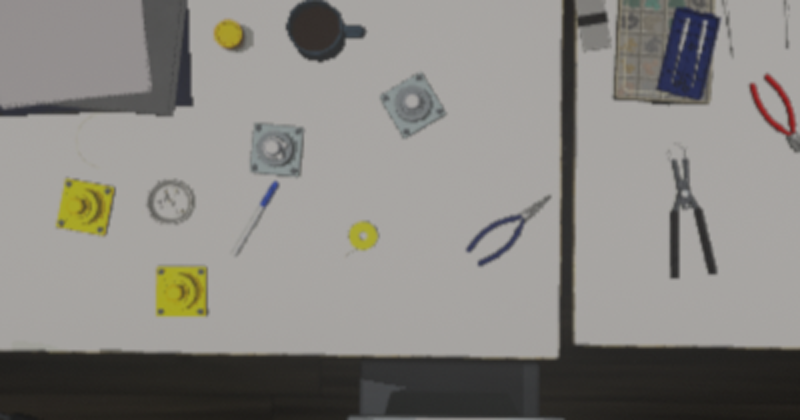

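View pics/scene1.png

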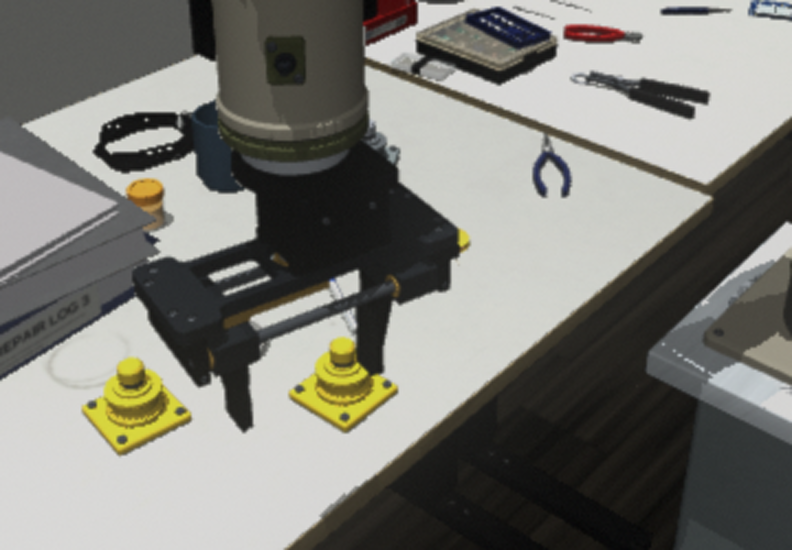

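The circlip pliers are the black ones at top crop (685,190), or full image (442,245), with the ring at their far tips, around (677,152). Blue at (510,230) is the long nose pliers and red at (775,105) the side cutters. The grey stubs are at (277,148) and (412,103); the yellow look-alikes don't count. Next I'll localise the pliers and enlarge the stubs and the pliers.

```bash
cat > h.py <<'E'
import numpy as np,cv2
from scipy.spatial.transform import Rotation as R
def ray(d,uv,z):
    K=d["camera_matrix"];M=R.from_quat(d["attitude"]).as_matrix()
    p=M@np.linalg.solve(K,[uv[0],uv[1],1]);c=np.array(d["xyz"]);return c+p*(z-c[2])/p[2]
def proj(d,P):
    K=d["camera_matrix"];M=R.from_quat(d["attitude"]).as_matrix()
    q=K@(M.T@(np.array(P)-d["xyz"]));return q[:2]/q[2]
E
python3 - <<'E'
from bench import r
from h import *
d=r.camera("top");im=d["img"][:,:,::-1]
def crop(u,v,w,s): return cv2.resize(im[v-w:v+w,u-w:u+w],(s,s),interpolation=cv2.INTER_CUBIC)
big=np.hstack([crop(238,224,18,390),crop(306,202,18,390)])
cv2.imwrite("pics/stubs.png",big)
cv2.imwrite("pics/pl.png",cv2.resize(im[215:295,410:480],(525,600),interpolation=cv2.INTER_CUBIC))
for n in["stub_1","pliers"]:
  for o in r.outline_of(n,"top"):
    m=o["mask"];v,u=np.nonzero(m);print(n,o["bbox"],m.sum(),ray(d,(u.mean(),v.mean()),0.01 ))
E
```

```text
stub_1 [189.7, 297.9, 30.2, 21.5] 691 [0.33149916 0.40512472 0.01      ]
stub_1 [308.0, 202.7, 33.0, 34.5] 629 [0.61120699 0.06952575 0.01      ]
stub_1 [236.6, 223.6, 25.9, 24.9] 593 [0.54242444 0.26962384 0.01      ]
stub_1 [143.4, 253.6, 32.7, 28.5] 646 [0.45460523 0.55004852 0.01      ]
pliers [447.3, 258.5, 22.2, 58.0] 522 [ 0.44922632 -0.33338519  0.01      ]
pliers [184.9, 249.2, 27.0, 20.0] 392 [0.46159747 0.42626622 0.01      ]
```

View pics/stubs.png

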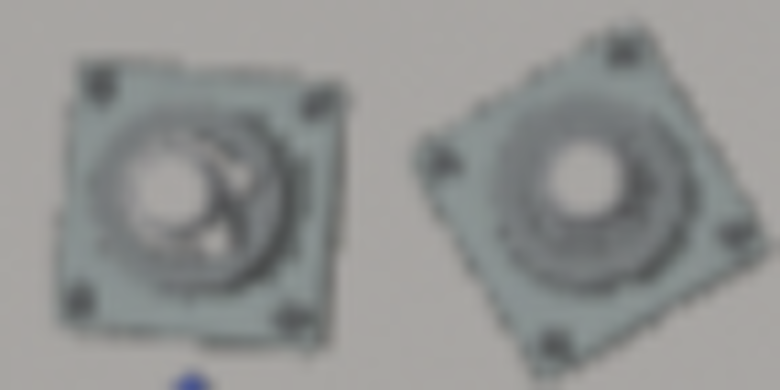

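View pics/pl.png

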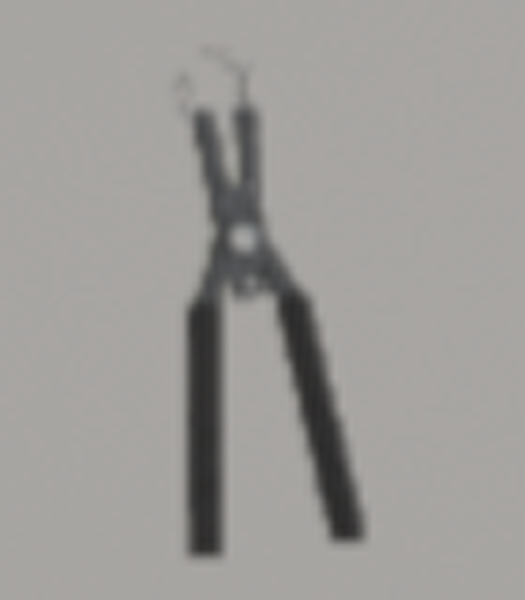

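The left stub (238,224) shows ring lugs around its axle, at crop (240,165) and (215,240). The right stub (306,201) shows a plain axle, so it looks bare; I'll confirm that later with the scene camera. The pliers crop shows the pivot at (243,238), the ring around (213,85) and the handles below. I'll traverse first, without turning.

```bash
R='[-0.025,-0.025,0,0]'; python3 -m pendant '[[-0.025,-0.025,0,0],[-0.025,-0.025,0,0],[-0.025,-0.025,0,0],[-0.025,-0.025,0,0],[-0.025,-0.025,0,0],[-0.025,-0.025,0,0],[-0.025,-0.025,0,0],[-0.025,-0.025,0,0]]' && python3 -m pendant '[[-0.025,-0.025,0,0],[-0.025,-0.025,0,0],[-0.025,-0.025,0,0],[-0.025,-0.025,0,0],[-0.025,-0.025,0,0],[-0.025,-0.025,0,0],[-0.025,-0.025,0,0],[-0.025,-0.025,0,0]]' && python3 -m pendant '[[0,0,0,0.12],[0,0,0,0.12],[0,0,0,0.12],[0,0,0,0.12],[0,0,0,0.12],[0,0,0,0.12],[0,0,0,0.12],[0,0,0,0.12]]'
python3 - <<'E'
from bench import r
from h import *
d=r.camera("top")
def pl(x,y): return (410+(x+.5)/7.5-.5,215+(y+.5)/7.5-.5)
piv=ray(d,pl(243,238),.018);grip=ray(d,pl(257,364),.018);ring=ray(d,pl(213,86),.004)
print(piv,grip,ring)
h1=ray(d,pl(205,555),.018);h2=ray(d,pl(347,540),.018);f1=ray(d,pl(205,305),.018);f2=ray(d,pl(293,293),.018)
a=lambda v:np.degrees(np.arctan2(v[1],v[0]))
print(a(ring-grip),a(piv-grip),a(ring-piv),a(f1-h1),a(f2-h2),np.linalg.norm(ring-grip))
def st(x,y):return (288+(x+.5)/10.833-.5,184+(y+.5)/10.833-.5)
print(ray(d,st(195,182),.062),ray(d,st(200.5,196),.01))
s=r.read_state();print(s["joint_positions"])
E
```

```text
time: 1.42
ee_pos: [0.3088, 0.3529, 0.2338]
eef_rot: [0.137, 0.991, 0.0, 0.0]
ft_force: [0.2, 0.2, 0.6]
width: 0.0871
grip_force: 0.0
time: 2.08
ee_pos: [0.4467, 0.1059, 0.2339]
eef_rot: [0.137, 0.991, 0.0, 0.0]
ft_force: [1.1, -0.2, 0.1]
width: 0.0866
grip_force: 0.0
time: 2.75
ee_pos: [0.4461, 0.1076, 0.2337]
eef_rot: [0.582, 0.813, 0.0, -0.0]
ft_force: [0.2, -0.1, -0.2]
width: 0.0871
grip_force: 0.0
[ 0.48472018 -0.33031075  0.018     ] [ 0.43556903 -0.33587108  0.018     ] [ 0.54517768 -0.3212397   0.004     ]
7.603317179818616 6.454270542724432 8.533007440747939 0.13503140353808823 12.440957561282769 0.11146359915786246
[0.60970257 0.07091446 0.062     ] [0.61175915 0.07027547 0.01      ]
[-0.73369794 -0.05876258  0.38637688  1.89579896  0.02269852  1.29987056
 -0.03422063]
```

```bash
python3 -m pendant '[[0,0,0,0.12],[0,0,0,0.12],[0,0,0,0.12],[0,0,0,0.12],[0,0,0,0.12],[0,0,0,0.12],[0,0,0,0.12],[0,0,0,0.12]]' && python3 -m pendant '[[0,0,0,0.12],[0,0,0,0.12],[0,0,0,0.12],[0,0,0,0.12],[0,0,0,0.12],[0,0,0,0.12],[0,0,0,0.093]]' && python3 -m pendant '[[-0.0055,0.0366,0,0],[-0.0055,0.0366,0,0],[-0.0055,0.0366,0,0],[-0.0055,0.0366,0,0],[-0.0055,0.0366,0,0],[-0.0055,0.0366,0,0]]' && python3 -m pendant '[[-0.0055,0.0366,0,0],[-0.0055,0.0366,0,0],[-0.0055,0.0366,0,0],[-0.0055,0.0366,0,0],[-0.0055,0.0366,0,0],[-0.0055,0.0366,0,0],[0,0,0.03,0],[0,0,0.03,0]]'
python3 - <<'E'
from bench import r
from h import *
d=r.camera("scene");im=d["img"][:,:,::-1]
s=r.read_state();print(s["joint_positions"],s["ee_pos"],np.degrees(R.from_quat(s["eef_rot"]).as_matrix()[:2,0] ))
M=R.from_quat(s["eef_rot"]).as_matrix();print(M,np.degrees(np.arctan2(M[1,0],M[0,0])))
p=proj(d,[.611,.0705,.045]);q=proj(d,[.541,.27,.045]);print(p,q)
def c(p,w=28,s=390):
    u,v=int(p[0]),int(p[1]);return cv2.resize(im[v-w:v+w,u-w:u+w],(s,s),interpolation=cv2.INTER_CUBIC)
cv2.imwrite("pics/st2.png",np.hstack([c(q),c(p)]))
E
```

```text
time: 3.47
ee_pos: [0.4462, 0.1076, 0.2337]
eef_rot: [0.891, 0.454, 0.0, -0.0]
ft_force: [-0.9, 0.1, -0.9]
width: 0.0869
grip_force: 0.0
time: 4.05
ee_pos: [0.4462, 0.1076, 0.2336]
eef_rot: [0.998, 0.065, 0.0, -0.0]
ft_force: [0.7, -0.5, 0.3]
width: 0.0866
grip_force: 0.0
time: 4.55
ee_pos: [0.4421, -0.1162, 0.2338]
eef_rot: [0.998, 0.068, 0.0, -0.0]
ft_force: [0.5, 0.5, -0.5]
width: 0.0875
grip_force: 0.0
time: 5.22
ee_pos: [0.4387, -0.3398, 0.1739]
eef_rot: [0.998, 0.066, 0.001, 0.002]
ft_force: [0.1, 0.8, -0.8]
width: 0.0868
grip_force: 0.0
[-0.14619502  0.28308676  0.8472631   1.77839828 -0.22549497  1.18747024
 -0.66901223] [ 0.43655167 -0.33603389  0.16734244] [56.78002694  7.66460343]
[[ 0.99099842  0.1337607  -0.00549621]
 [ 0.13377257 -0.99101033  0.00184998]
 [-0.00519934 -0.00256857 -0.99998318]] 7.687753845797914
[286.08749179 229.87859728] [251.58710235 267.98796232]
```

View pics/st2.png

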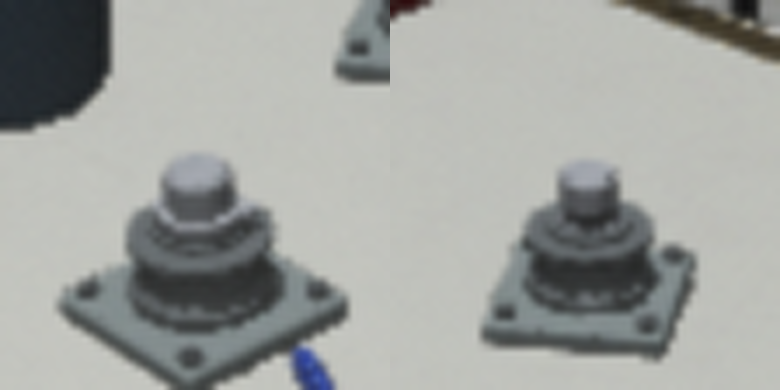

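The crop confirms it: the left stub has a shiny ring in its groove and the right stub, at world (0.611,0.070), is bare. I'll descend to the handles and stop just above the desk.

```bash
python3 -m pendant '[[0,0,0.03,0],[0,0,0.03,0],[0,0,0.03,0],[0,0,0.03,0],[0,0,0.02,0],[0,0,0.01,0],[0,0,0,0],[0,0,0,0]]'
python3 - <<'E'
from bench import r
from h import *
s=r.read_state();print(s["ee_pos"],s["ft_force"])
d=r.camera("scene");im=d["img"][:,:,::-1]
p=proj(d,[.48,-.33,.02]);u,v=int(p[0]),int(p[1]);print(u,v)
cv2.imwrite("pics/g1.png",cv2.resize(im[v-40:v+40,u-50:u+50],(750,600),interpolation=cv2.INTER_CUBIC))
E
```

```text
time: 5.93
ee_pos: [0.4394, -0.3366, 0.0245]
eef_rot: [0.998, 0.067, 0.0, 0.0]
ft_force: [-0.2, 0.3, 0.4]
width: 0.0869
grip_force: 0.0
[ 0.43937683 -0.33663432  0.02448252] [-0.23112909  0.27771255  0.35900087]
402 204
```

View pics/g1.png

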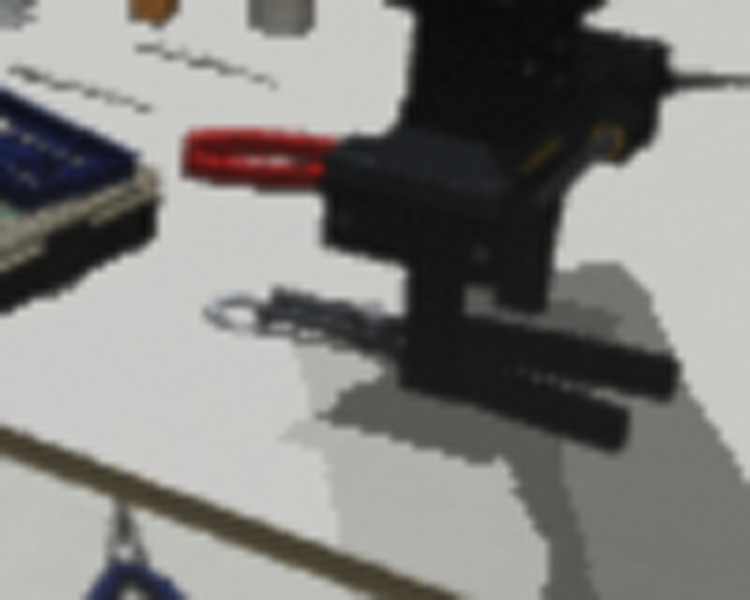

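The fingers straddle the handles at crop (430,350), with the ring at (230,310). I'll go down 11 mm and close.

```bash
python3 -m pendant '[[-0.002,0,0.006,0],[-0.001,0,0.005,0],[0,0,0,0],[0,0,0,0]]' && python3 -m pendant '[[0,0,0,0],[0,0,0,0],[0,0,0,0],[0,0,0,0],[0,0,0,0],[0,0,0,0],[0,0,0,0],[0,0,0,0]]' 0 32 && python3 -m pendant '[[0,0,0,0],[0,0,0,0],[0,0,0,0],[0,0,0,0]]'
```

```text
time: 6.32
ee_pos: [0.4358, -0.3368, 0.0125]
eef_rot: [0.998, 0.066, 0.0, -0.0]
ft_force: [-0.7, -0.4, 0.7]
width: 0.0869
grip_force: 0.0
time: 6.98
ee_pos: [0.4359, -0.3368, 0.0125]
eef_rot: [0.998, 0.066, 0.0, -0.0]
ft_force: [0.4, 0.6, 1.1]
width: 0.0415
grip_force: 10.4
time: 7.32
ee_pos: [0.4359, -0.3368, 0.0125]
eef_rot: [0.998, 0.066, -0.0, -0.0]
ft_force: [-0.4, 0.3, 1.4]
width: 0.039
grip_force: 32.0
```

Opening is 39 mm at 32 N, so the pliers are fully squeezed. Lifting 0.1 m, then checking the ring.

```bash
python3 -m pendant '[[0,0,-0.008,0],[0,0,-0.015,0],[0,0,-0.02,0],[0,0,-0.02,0],[0,0,-0.02,0],[0,0,-0.015,0],[0,0,-0.008,0],[0,0,0,0]]'
python3 - <<'E'
from bench import r
from h import *
d=r.camera("scene");im=d["img"][:,:,::-1]
d2=r.camera("top");im2=d2["img"][:,:,::-1]
s=r.read_state();M=R.from_quat(s["eef_rot"]).as_matrix();t=s["ee_pos"];print(t,s["ft_force"],s["torque"],s["width"])
ring=t+M@[.11,0,0];ring[2]=t[2]-.0125+.002+.0
p=proj(d,ring);q=proj(d2,ring);print(ring,p,q)
def c(im,p,w=25,s=390):
    u,v=int(p[0]),int(p[1]);print(u,v);return cv2.resize(im[v-w:v+w,u-w:u+w],(s,s),interpolation=cv2.INTER_CUBIC)
a=c(im,p);b=c(im2,q)
cv2.imwrite("pics/ring1.png",np.hstack([a,b]))
E
```

```text
time: 7.98
ee_pos: [0.4366, -0.3374, 0.1202]
eef_rot: [0.998, 0.066, 0.001, 0.0]
ft_force: [0.3, -1.1, -1.4]
width: 0.0385
grip_force: 32.0
[ 0.43575824 -0.33650922  0.11803685] [ 1.04772248 -1.20523227 -2.09418353] [-0.0949312   0.24191565  0.04726759] 0.03872864738819673
[ 0.54478566 -0.32191392  0.10753685] [386.35668646 174.55969885] [445.62030263 223.55151179]
386 174
445 223
```

View pics/ring1.png

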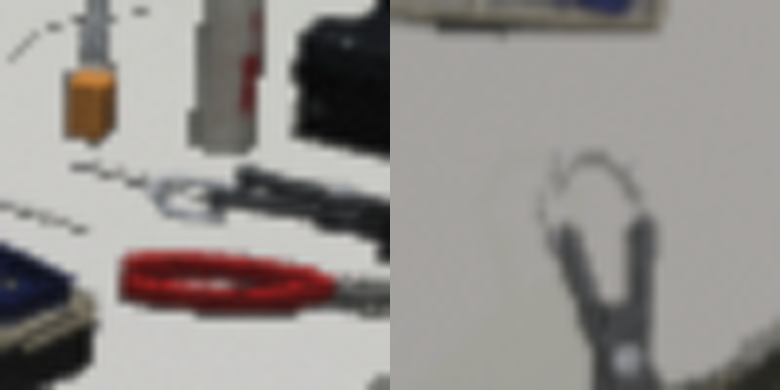

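The pliers are held level, and the ring, at right crop (596,203), is spread and within about 1 mm of TCP + 110 mm along tool x. I'll carry it over the bare axle at height.

```bash
python3 -m pendant '[[0.0042,-0.0136,0,0],[0.0042,-0.0136,0,0],[0.0084,-0.0272,0,0],[0.0084,-0.0272,0,0],[0.0084,-0.0272,0,0],[0.0084,-0.0272,0,0],[0.0084,-0.0272,0,0],[0.0084,-0.0272,0,0]]' && python3 -m pendant '[[0.0084,-0.0272,0,0],[0.0084,-0.0272,0,0],[0.0084,-0.0272,0,0],[0.0084,-0.0272,0,0],[0.0084,-0.0272,0,0],[0.0084,-0.0272,0,0],[0.0042,-0.0136,0,0],[0.0042,-0.0136,0,0]]'  && python3 -m pendant '[[0,0,0,0],[0,0,0,0],[0,0,0,0]]'
cat > look.py <<'E'
from bench import r
from h import *
import sys
d=r.camera("top");im=d["img"][:,:,::-1]
d2=r.camera("scene");im2=d2["img"][:,:,::-1]
s=r.read_state();M=R.from_quat(s["eef_rot"]).as_matrix();t=s["ee_pos"]
ring=t+M@[.11,0,0];ring[2]-=.0105
print("tcp",t,"yaw",np.degrees(np.arctan2(M[1,0],M[0,0])),"ring",ring,s["ft_force"],s["width"],s["grip_force"])
def c(d,im,w,s):
    p=proj(d,[.611,.0706,.062]);u,v=int(p[0]),int(p[1])
    f=lambda P:tuple(np.round((proj(d,P)-[u-w,v-w]+.5)*s/(2*w)-.5).astype(int).tolist())
    print("origin",u-w,v-w,"ring",f(ring),"end",f([.611,.0706,.062]),"groove",f([.611,.0706,.045]),"scale",s/2/w)
    return cv2.resize(im[v-w:v+w,u-w:u+w],(s,s),interpolation=cv2.INTER_CUBIC)
cv2.imwrite(sys.argv[1],np.hstack([c(d,im,20,400),c(d2,im2,25,400)]))
E
python3 look.py pics/o1.png
```

```text
time: 8.75
ee_pos: [0.4682, -0.1388, 0.1174]
eef_rot: [0.998, 0.066, -0.001, -0.0]
ft_force: [0.4, 0.6, -1.9]
width: 0.0386
grip_force: 32.0
time: 9.42
ee_pos: [0.5014, 0.0573, 0.1175]
eef_rot: [0.998, 0.067, -0.001, 0.0]
ft_force: [0.5, -0.3, -2.8]
width: 0.0387
grip_force: 32.0
time: 9.67
ee_pos: [0.5018, 0.0545, 0.1182]
eef_rot: [0.998, 0.065, -0.0, 0.0]
ft_force: [0.5, -0.8, -1.4]
width: 0.0387
grip_force: 32.0
tcp [0.50193056 0.05459862 0.11845421] yaw 7.482278388818715 ring [0.61099393 0.06892277 0.10792913] [-0.97397939  0.89664079 -1.8216234 ] 0.0383800075727507 31.981537342071533
origin 285 179 ring (215, 195) end (211, 213) groove (212, 220) scale 10.0
origin 260 199 ring (213, 85) end (211, 207) groove (212, 251) scale 8.0
```

View pics/o1.png

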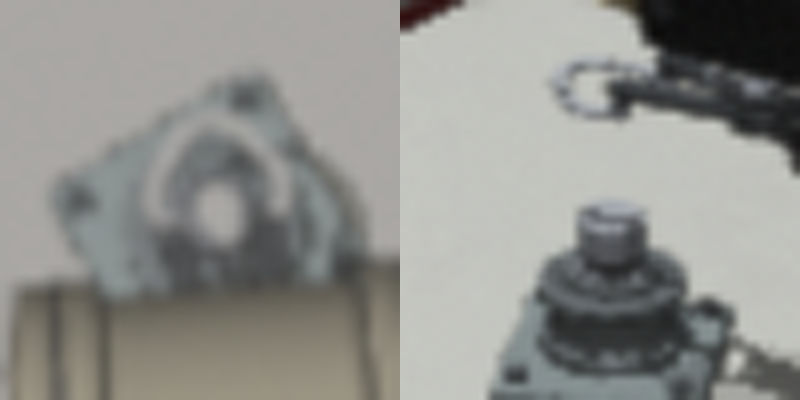

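Top crop: the axle end is at (219,210) and the ring arc around (218,180). Scene crop: the ring is at (607,87) and the axle end at (612,211). The ring seems about 2–3 mm further ahead than assumed, so I'll refine the axle numerically from the unshadowed first picture and look again lower down.

```bash
python3 - <<'E'
from bench import r
from h import *
d=r.camera("top"); im=cv2.imread("pics/top0.png").astype(float)
p=im[184:220,288:326]; g=p.mean(2)
f=g[8:26,8:28]; w=np.clip(f-170,0,None)
# keep the blob near the bright peak
yy,xx=np.mgrid[8:26,8:28]; m=(np.hypot(xx-17.5,yy-16.5)<5.5)
w=w*m; u=288+(w*xx).sum()/w.sum(); v=184+(w*yy).sum()/w.sum(); print(u,v,w.sum()/w.max(),ray(d,(u,v),.062))
print(g[10:24,10:26].astype(int))
# plate: bluish-grey (b>r) mask
q=im[180:225,283:331]; mk=(q[:,:,0]-q[:,:,2]>6)|(q.mean(2)<150)
mk=mk.astype(np.uint8); n,l,s,c=cv2.connectedComponentsWithStats(mk); k=1+np.argmax(s[1:,4]); 
cn=max(cv2.findContours((l==k).astype(np.uint8),0,2)[0],key=cv2.contourArea); rr=cv2.minAreaRect(cn); print(rr, ray(d,(rr[0][0]+283,rr[0][1]+180),.008))
E
```

```text
nan nan nan [nan nan nan]
[[139 136 129 126 124 121 120 120 120 120 121 123 126 130 127 139]
 [138 130 122 122 121 119 118 121 120 118 117 119 120 122 115 122]
 [136 125 121 120 120 123 122 124 124 120 115 111 112 119 116 109]
 [127 122 119 119 122 130 139 147 146 138 121 107 115 118 118 111]
 [123 121 119 118 129 142 157 162 162 156 141 112 106 110 118 115]
 [123 120 117 120 133 154 163 165 164 163 153 121  96 101 117 119]
 [123 119 116 123 138 159 164 165 165 163 154 121  92  93 107 119]
 [122 119 115 124 137 156 164 165 165 164 153 118  90  90 102 118]
 [122 117 111 120 127 143 158 163 163 159 140 107  93  98 113 120]
 [124 120 113 113 118 126 141 146 145 134 111  91  92 101 118 120]
 [123 122 115 105 119 115 111 114 111 103 102 105 105 106 119 115]
 [114 122 119 110 116 117 109 108 107 106 112 111 112 116 119 110]
 [124 124 122 119 114 111 107 108 107 105 112 115 116 120 114  98]
 [133 115 117 121 120 113 112 113 112 112 117 121 121 117 100  92]]
((23.05882453918457, 22.264707565307617), (26.23928451538086, 25.896286010742188), 59.03623962402344) [0.61012046 0.0702692  0.008     ]<stdin>:8: RuntimeWarning: invalid value encountered in scalar divide
```

```bash
sed -i 's/M@\[.11,0,0\]/M@[.1125,0,0]/' look.py; python3 -m pendant '[[0,0,0.015,0],[0,0,0.015,0],[0,0,0.004,0],[0,0,0,0],[0,0,0,0]]'; python3 look.py pics/o2.png
```

```text
time: 10.23
ee_pos: [0.5022, 0.0557, 0.0849]
eef_rot: [0.998, 0.066, 0.0, 0.0]
ft_force: [-0.1, 0.1, -2.2]
width: 0.0386
grip_force: 32.0
tcp [0.50260704 0.05604342 0.08537335] yaw 7.582672800632328 ring [0.6141232  0.07088853 0.07500978] [ 0.26197313 -0.23871947 -2.01715832] 0.03874094551151746 31.981558799743652
origin 285 179 ring (210, 197) end (211, 213) groove (212, 220) scale 10.0
origin 260 199 ring (204, 171) end (211, 207) groove (212, 251) scale 8.0
```

View pics/o2.png

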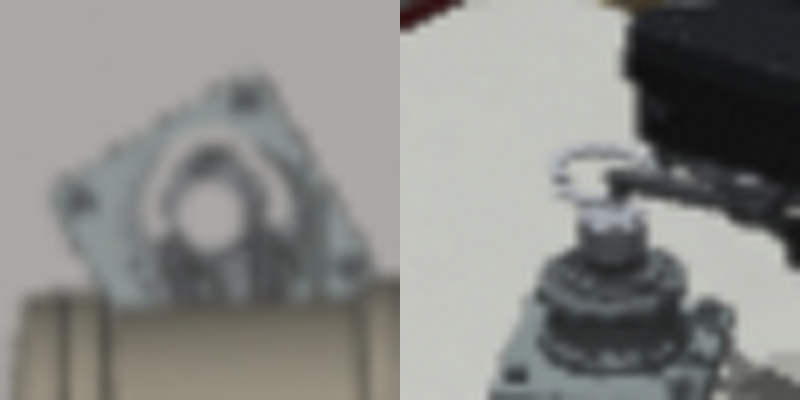

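Top crop: the axle end is at (210,213), matching the axle at (0.611,0.071). The bore centre is about (215,198), so the ring sits about 2.5 mm too far ahead and 1.7 mm too far right. Correcting, lowering to just above the end, then one last check.

```bash
python3 -m pendant '[[-0.0025,-0.0018,0,0],[0,0,0.004,0],[0,0,0.002,0],[0,0,0,0],[0,0,0,0]]'; python3 look.py pics/o3.png
```

```text
time: 10.75
ee_pos: [0.4992, 0.0576, 0.0784]
eef_rot: [0.998, 0.066, -0.0, 0.0]
ft_force: [-0.5, 0.1, -1.4]
width: 0.0386
grip_force: 32.0
tcp [0.49942092 0.05758929 0.07857842] yaw 7.610389990767694 ring [0.61092996 0.07248836 0.06809162] [ 0.18147614  0.2494494  -2.01926393] 0.03859034558848419 31.981709003448486
origin 285 179 ring (204, 211) end (211, 213) groove (212, 220) scale 10.0
origin 260 199 ring (208, 193) end (211, 207) groove (212, 251) scale 8.0
```

View pics/o3.png

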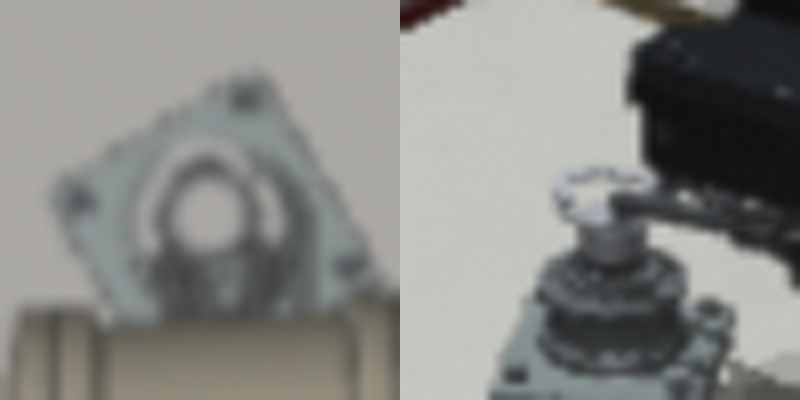

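Last picture: the axle end at (209,214) sits inside the ring, whose bore centre is about (210,208), so it's roughly 1 mm too far ahead. I'll move back 1 mm and descend in small steps, watching the force.

```bash
python3 -m pendant '[[-0.001,0,0,0],[0,0,0.002,0],[0,0,0.002,0],[0,0,0.002,0],[0,0,0,0],[0,0,0,0]]' && python3 -m pendant '[[0,0,0.002,0],[0,0,0.001,0],[0,0,0,0],[0,0,0,0]]'
```

```text
time: 11.35
ee_pos: [0.4982, 0.0574, 0.0723]
eef_rot: [0.998, 0.066, -0.0, 0.0]
ft_force: [0.3, 0.1, -1.9]
width: 0.0388
grip_force: 32.0
time: 11.68
ee_pos: [0.4983, 0.0575, 0.0694]
eef_rot: [0.998, 0.066, -0.0, -0.0]
ft_force: [0.5, 0.2, -2.5]
width: 0.0388
grip_force: 32.0
```

It is already past the chamfer with no contact force. Continuing.

```bash
python3 -m pendant '[[0,0,0.002,0],[0,0,0.002,0],[0,0,0.002,0],[0,0,0,0],[0,0,0,0]]' && python3 -m pendant '[[0,0,0.002,0],[0,0,0.002,0],[0,0,0.002,0],[0,0,0.001,0],[0,0,0,0],[0,0,0,0]]'
python3 - <<'E'
from bench import r
import numpy as np
F=[]
for _ in range(4): r.camera("top");F.append(r.read_state()["ft_force"])
s=r.read_state();print(s["ee_pos"],s["eef_rot"],np.mean(F,0),s["torque"],s["width"])
E
```

```text
time: 12.1
ee_pos: [0.4982, 0.0574, 0.0633]
eef_rot: [0.998, 0.066, -0.0, 0.0]
ft_force: [-0.8, -0.6, -1.8]
width: 0.0387
grip_force: 32.0
time: 12.6
ee_pos: [0.4983, 0.0575, 0.0565]
eef_rot: [0.998, 0.066, -0.0, 0.0]
ft_force: [0.3, 0.4, -2.4]
width: 0.0389
grip_force: 32.0
[0.49840234 0.057509   0.05661411] [ 9.97796650e-01  6.63463083e-02  7.40439795e-05 -8.50523080e-05] [-0.25134656 -0.25728541 -2.4712112 ] [-0.12400418  0.18499197 -0.00376859] 0.038436808427115596
```

```bash
python3 -c "
from bench import r
print(r.close_job())"
```

```text
the job is handed in; nothing more can be done
None
```

I handed the job in at about 13 s with the ring spread around the bare axle (the right-hand grey stub) at about 46 mm, against 45 mm for its groove; the pliers were squeezed at 32 N and I felt no contact on the way down, but I got no verdict back.

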